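Fit the blow-off nozzle to the bench air manifold

TASK

Take the nozzle with the round, tapered tip out of the rack and push its foot into the large open push-fit fitting on the air manifold, past the stiff seal until it is felt to bottom on the stop inside, without forcing it. Let go, then swing the manifold's valve lever over to its far end to open the air. Leave the fan-headed nozzle in the rack and everything else on the bench where it is.

Things in the scene. Friction and masses are not known exactly. Their poses are not given: they have to be found in the camera images.
- nozzle: the wanted nozzle: rigid straight aluminium tube, 16 mm diameter, 97 mm long, with a round steel tip above it tapering to 6 mm; 125 mm tall, 0.1 kg. Origin at the centre of its foot, z along it to the tip. The foot has a 4 mm chamfer, 11 to 16 mm. It stands upright, 40 mm deep in the rack, foot 5 mm above the table. Grip it 80 to 90 mm above the foot
- nozzle_foot (a point): centre of the nozzle's foot (its lower end), same axes as the nozzle
- rack: black block 70 x 160 x 45 mm (its x, y, z) fixed to the table, with two 18 mm holes 80 mm apart along its y axis holding the two nozzles; origin at the centre of its underside. Which nozzle is in which hole varies
- port: the large push-fit fitting: grey block 40 x 40 x 45 mm with a black ring round an open upright 17.5 mm bore; fixed on the manifold at one of three stations 70 mm apart. The two others hold look-alike blocks: one closed by a domed plug 18 mm tall, one with only a 9 mm hole. Origin: centre of its underside, 30 mm above the table. Do not push with more than 25 N (it breaks when all contact forces on it total 40 N)
- port_mouth (a point): centre of the bore's mouth, on the top face of the fitting, 75 mm above the table; z points up along the bore. A sprung rubber seal sits 8 to 16 mm down the bore: pushing the foot past it takes about 5 to 12 N, after which the tube slides on with 4 to 9 N of drag
- seat: inside of the fitting with the hard stop at the bottom of the bore, out of sight. Origin at the centre of the fitting's underside, not on the stop: the stop is a flat face somewhere 24 to 38 mm below the mouth, different each time, and has to be felt. A valve pin on light springs (1 to 2 N) stands 2 mm proud of it. Home means pressed hard onto the face, 5 N or more beyond the drag, for a moment
- manifold: aluminium bar 60 x 350 x 30 mm (its x, y, z) fixed to the table, carrying the three fittings and, at its +y end, the valve lever; origin on its underside under the row of fittings; its x axis points away from the robot
- valve (a joint): valve lever angle, rad: about 0 to 0.15 at the start (shut, leaning towards the robot, the manifold's -x), 1.0 fully open (leaning away, +x). The lever turns about the manifold's y axis, 52 mm above the table; it is moved by under 2 N at its ball and stays where it is left
- valve_tip (a point): centre of the black ball (26 mm) on the valve lever's end, 80 mm from the lever's pivot; the rod is 10 mm thick. The pivot is on the manifold at its x = 0, y = 135 mm
- fan_nozzle: the other nozzle: the same 16 mm tube but with a flat fan-shaped head 36 mm wide; stands in the rack beside the wanted one; leave it there
- board: small green circuit board, 75 x 100 mm, lying in front of the manifold; bystander
- tray: blue parts tray 100 x 140 x 30 mm; bystander
- spool: solder spool, 56 mm across, 34 mm tall; bystander
- tip_cleaner: dark pot 68 mm across with a ball of brass wool; bystander
- driver: grey screwdriver lying at the left; bystander
- tweezers: steel tweezers, 120 mm, lying at the right; bystander
- meter: grey hand meter 150 x 75 x 35 mm; bystander
- flux: white bottle, 44 mm across, 85 mm tall; bystander

How it is judged:
By the outcome, as a careful person would: the job done as asked, in the order asked, and still so for the second after the job is handed in, with the robot touching nothing.
It also fails if it takes over 72 s, if anything falls off the work surface, if the arm or the gripper's body presses on something with over 40 N, if the wrist force passes 120 N, or if a joint passes its speed limit or range.

ROBOT

A 6-joint arm with a two-finger parallel gripper is mounted at the origin on the work surface. World frame = base frame: x ahead of the robot, y to its left, z up, the work surface at z = 0. Lengths are in m, angles in rad, forces in N, time in s.
With the tool pointing down it reaches from about 0.35 to 0.975 m from the base axis. Payload 4.9 kg.
Tool frame: the origin (TCP) lies midway between the tips of the shut fingers; the grasp point (between the pads) lies 19 mm behind it; z points along the fingers, x is the direction in which the jaws open and shut, and the axes are right-handed (so a half turn about z gives the same grasp; the last joint's range is limited). The gripper opens to 85 mm and grips with 20 to 120 N. Pads are 22 mm wide; open, the fingers measure 114 mm over their backs; the gripper's body (76 mm by 85 mm) begins 54 mm behind the grasp point. The pads swing forward as they close: fully open they stand 13 mm farther back than shut.
Start: joints at [1.112, 0.053, 1.613, -0, 1.476, -0.119], TCP at [0.208, 0.589, 0.231] pointing down, gripper open.
Joint ranges: [-3.01, 3.01], [-1.01, 2.22], [0.06, 2.58], [-1.02, 4.17], [0.09, 2.62], [-3.14, 3.14]. Speed limits (rad/s): [2.57, 2.57, 3.14, 3.14, 3.14, 3.14].

INTERFACE

Orientations are given as a unit quaternion [w, x, y, z].
In Python, from bench import goto, move_linear, move_j, grip, wait, solve_ik, sense, snapshot, Unreachable, job_done gives the robot as it stands. Calls block until the motion is done:
- goto(position, orientation): joint-space move of the TCP to a pose.
- move_linear(position, rot=None, max_speed=0.15, max_force=None): straight line of the TCP; rot=None keeps the orientation; max_speed is the mean speed in m/s. With max_force (N) it stops when the force on the tool has changed by that much, and returns True; else False.
- move_j(angles): joint-space move.
- grip(opening, grip_force=None): finger opening in m; grip_force is the grip in N (None keeps the last); returns when the fingers have stopped.
- wait(seconds).
- solve_ik(position, orientation): joint angles nearest the present ones, or None.
- sense(): the state.
- snapshot(name): name is "scene" or "top" or "wrist"; returns a dict with "img" (400x640x3 uint8, red, green, blue), "range_z" (400x640 float32, m along the optical axis (not along the pixel's ray), 0 where there is no reading), "fov_y" (degrees; the focal length in pixels is half the picture's height over the tangent of half this angle, whatever the lens; pixels are square), "cx", "cy" (the principal point, pixels), "R" (3x3) and "t" (3): a world point X has camera coordinates R X + t; the wrist camera has in their place "tool_from_camera" (4x4, takes a point from camera to tool coordinates, whose origin is the TCP and whose axes are the tool frame's). Camera axes: x right, y down, z forward; pixel columns grow to the right and rows downward; lengths in m; the calibration is good to about 2 mm. A picture is of the moment at which its call begins: read the wrist's pose just before it.
A pose or a line that the arm cannot do raises Unreachable and nothing moves.
- job_done(): hands the job in, once; it reports no verdict.
The state is a dict: "clock": time; "joint_pos": joint angles; "dq": joint speeds; "tau": joint torques, N m; "eef_pos": TCP position; "orientation": TCP orientation; "ft_force": force on the tool from outside, world axes, zero at the start; "moment": the same for the moment, N m; "opening": finger opening in m.
Only numpy, scipy, OpenCV 4.12 (cv2) and the standard library are available. Lean on these libraries where they do the work, as an engineer would, in place of code of your own. Each camera call takes 0.05 s, during which the arm holds its last target.

## Working session

There is one attempt and no reset: what is moved stays moved. The work goes in short steps, each a Python script; the robot and the scene stay as the last script left them, time stands still between calls to the robot, and variables do not carry over. Pictures are saved under pics/ and viewed, and the job is handed in when it is done.

```bash
mkdir -p pics; ls; cat > h.py <<'E'
import numpy as np, cv2, pickle
from bench import *
def snap(name,fn):
    s=sense(); d=snapshot(name); d['s']=s
    pickle.dump(d,open(f'pics/{fn}.pkl','wb'))
    cv2.imwrite(f'pics/{fn}.png',d['img'][:,:,::-1]); return d
def load(fn): return pickle.load(open(f'pics/{fn}.pkl','rb'))
def ext(d):
    if 'R' in d: return np.array(d['R']),np.array(d['t'])
    w,x,y,z=d['s']['orientation']
    from scipy.spatial.transform import Rotation as Ro
    T=np.eye(4);T[:3,:3]=Ro.from_quat([x,y,z,w]).as_matrix();T[:3,3]=d['s']['eef_pos']
    M=np.linalg.inv(T@np.array(d['tool_from_camera'])); return M[:3,:3],M[:3,3]
def foc(d): return d['img'].shape[0]/2/np.tan(np.radians(d['fov_y'])/2)
def px(d,u,v,z=None):
    """world point at pixel by depth (z None) or on plane at height z"""
    R,t=ext(d);f=foc(d);r=np.array([(u-d['cx'])/f,(v-d['cy'])/f,1.])
    c=-R.T@t; w=R.T@r
    k=d['range_z'][int(round(v)),int(round(u))] if z is None else (z-c[2])/w[2]
    return c+k*w
def proj(d,X):
    R,t=ext(d);p=R@np.array(X)+t;f=foc(d);return p[:2]/p[2]*f+[d['cx'],d['cy']]
def cloud(d):
    R,t=ext(d);f=foc(d);v,u=np.mgrid[:400,:640];z=d['range_z']
    P=np.stack([(u-d['cx'])/f*z,(v-d['cy'])/f*z,z],-1); W=(P-t)@R; W[z<=0]=np.nan; return W
def crop(fn,u0,v0,u1,v1,k,out):
    im=cv2.imread(f'pics/{fn}.png')[v0:v1,u0:u1]; cv2.imwrite(f'pics/{out}.png',cv2.resize(im,None,fx=k,fy=k,interpolation=cv2.INTER_CUBIC))
E
python3 - <<'E'
from h import *
for n in ['scene','top']:
    d=snap(n,n+'0'); print(n,d['fov_y'],d['cx'],d['cy'],d['R'],d['t'])
print(sense())
E
```

```text
pics
scene 50.76306482178149 328.6339717903917 195.86274370661832 [[ 0.86985883  0.4930625   0.01532925]
 [ 0.28898974 -0.48415804 -0.82587888]
 [-0.39978813  0.72282803 -0.56363915]] [-0.50496871 -0.07138738  1.32380106]
top 50.20939175998314 322.4094168881651 197.37540784995937 [[ 0.00206379 -0.99999563 -0.00211833]
 [-0.97531903 -0.00154515 -0.22079494]
 [ 0.2207907   0.00252172 -0.97531795]] [-0.00439932  0.56984566  1.29154819]
{'clock': 0.1, 'joint_pos': array([ 1.11202375e+00,  5.32875559e-02,  1.61416849e+00,  2.14810520e-05,
        1.47599369e+00, -1.18969423e-01]), 'dq': array([ 0.00086146, -0.00177529, -0.00192236,  0.00087369,  0.00176774,
        0.00028883]), 'tau': array([ 1.59613438e-05, -3.94904137e+01, -3.71361852e+01, -1.02973577e-04,
        3.91925001e-03,  2.04844679e-05]), 'eef_pos': array([0.20803692, 0.58876011, 0.23018095]), 'orientation': array([ 4.32932731e-04,  8.16487078e-01,  5.77362962e-01, -8.21504338e-04]), 'ft_force': array([-0.80082832, -0.33779227, -0.33422126]), 'moment': array([-0.00132014,  0.02308437,  0.00100944]), 'opening': 0.08548439699826978}
```

View pics/scene0.png

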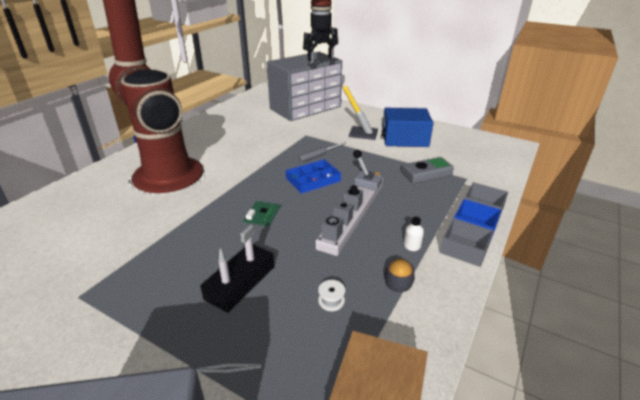

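View pics/top0.png

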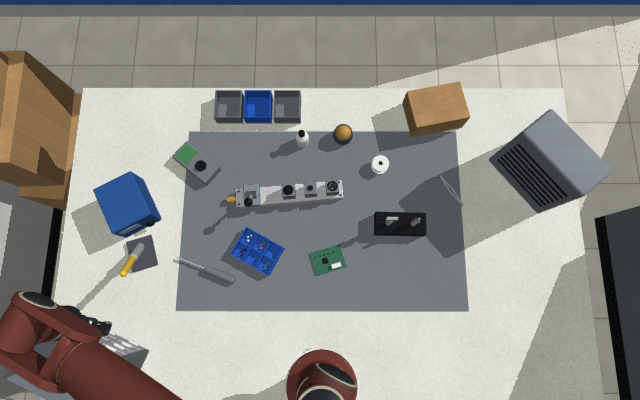

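```bash
python3 - <<'E'
from h import *
crop('top0',220,165,440,245,3.6,'topc'); crop('scene0',190,140,400,320,3.6,'scenec')
E
```

```text
(no output)
```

View pics/topc.png

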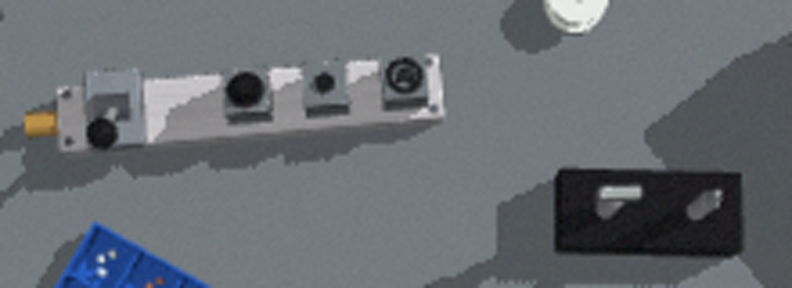

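View pics/scenec.png

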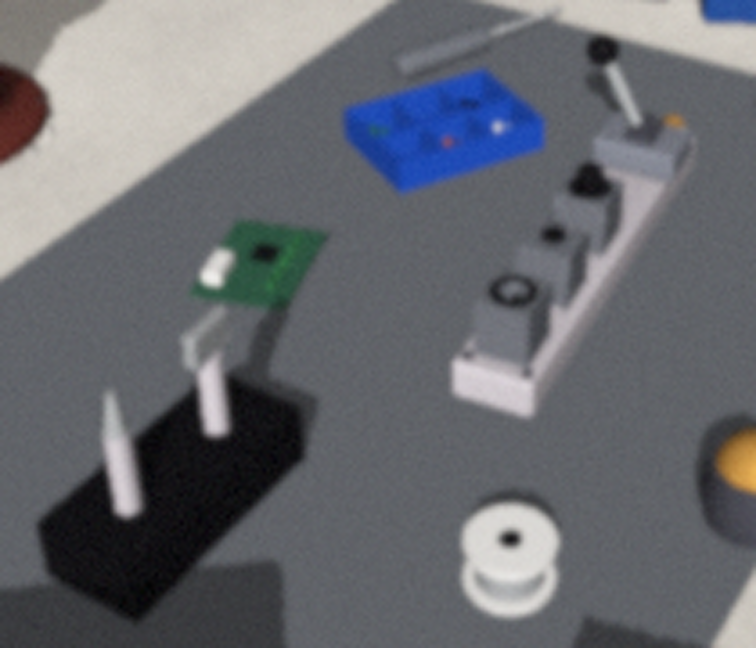

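```bash
python3 - <<'E'
from h import *
d=load('top0')
def P(n,a,b,z): print(n,px(d,220+a/3.6-.36,165+b/3.6-.36,z).round(4))
P('port',405,76,.075);P('small',325,83,.075);P('plug',245,89,.093)
for c in [(558,170),(741,174),(741,253),(556,248)]: P('rack',*c,.045)
P('tip',715,195,.13);P('fan',622,191,.13);P('ball',102,133,.13)
for c in [(57,88),(438,55),(443,120),(62,152)]: P('man',*c,.03)
W=cloud(d)
for u,v in [(332,186),(333,180),(310,188),(288,187),(400,215),(248,201)]:
    print(u,v,W[v,u].round(3))
s=load('scene0')
for n,a,b,z in [('tip',110,393,.13),('port',513,291,.075),('base',124,515,.045),('ball',602,49,.13)]:
    print(n,px(s,190+a/3.6-.36,140+b/3.6-.36,z).round(4))
E
```

```text
port [ 0.6051 -0.0341  0.075 ]
small [0.5986 0.0362 0.075 ]
plug [0.5887 0.1049 0.093 ]
rack [ 0.5269 -0.1703  0.045 ]
rack [ 0.5236 -0.3324  0.045 ]
rack [ 0.4531 -0.3288  0.045 ]
rack [ 0.4573 -0.1668  0.045 ]
tip [ 0.4898 -0.2893  0.13  ]
fan [ 0.493  -0.2125  0.13  ]
ball [0.5415 0.2205 0.13  ]
man [0.6048 0.2812 0.03  ]
man [ 0.6364 -0.0652  0.03  ]
man [ 0.5756 -0.0693  0.03  ]
man [0.5455 0.2739 0.03  ]
332 186 [ 0.614 -0.034  0.038]
333 180 [ 0.624 -0.037  0.075]
310 188 [0.598 0.036 0.075]
288 187 [0.596 0.104 0.095]
400 215 [ 0.516 -0.25   0.051]
248 201 [0.542 0.219 0.138]
tip [ 0.4949 -0.2921  0.13  ]
port [ 0.6084 -0.0344  0.075 ]
base [ 0.4992 -0.3012  0.045 ]
ball [0.552  0.2064 0.13  ]
```

```bash
python3 - <<'E'
from h import *
goto([0.45,-0.285,0.30],[0,1,0,0])
d=snap('wrist','w1'); s=d['s']; print(s['clock'],s['eef_pos'],s['orientation'],s['joint_pos'],s['ft_force']); print(np.round(d['tool_from_camera'],4),d['fov_y'],d['cx'],d['cy'])
E
```

```text
3.2833 [ 0.4503111  -0.28448308  0.29991811] [-1.02785184e-04  9.99999858e-01  5.22660987e-04 -5.71899373e-06] [-7.03275465e-01 -2.01003920e-01  1.74022382e+00  1.49398179e-04
  1.60251450e+00 -7.04316060e-01] [-0.52494903  0.34877191  1.00902895]
[[ 1.000e+00  1.000e-04 -3.000e-04 -9.000e-04]
 [-0.000e+00  9.547e-01  2.974e-01 -7.700e-02]
 [ 3.000e-04 -2.974e-01  9.547e-01 -1.441e-01]
 [ 0.000e+00  0.000e+00  0.000e+00  1.000e+00]] 62.726357537477405 314.02994027801503 197.65528645195533
```

View pics/w1.png

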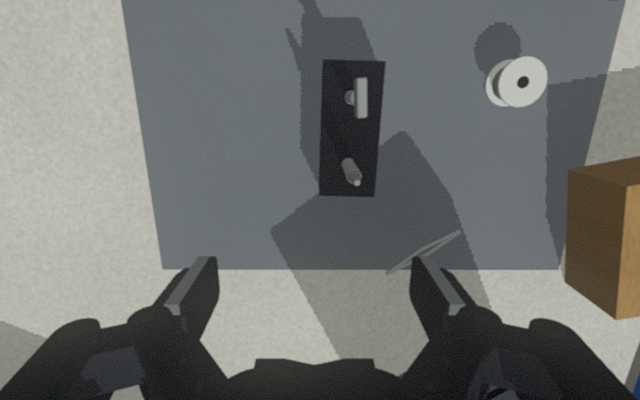

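```bash
python3 - <<'E'
from h import *
goto([0.47,-0.34,0.21],[0,1,0,0])
d=snap('wrist','w2'); print(d['s']['clock'],d['s']['eef_pos'])
crop('w1',300,50,400,210,5,'w1c')
E
```

```text
3.8417 [ 0.46998455 -0.33958603  0.20995183]
```

View pics/w2.png

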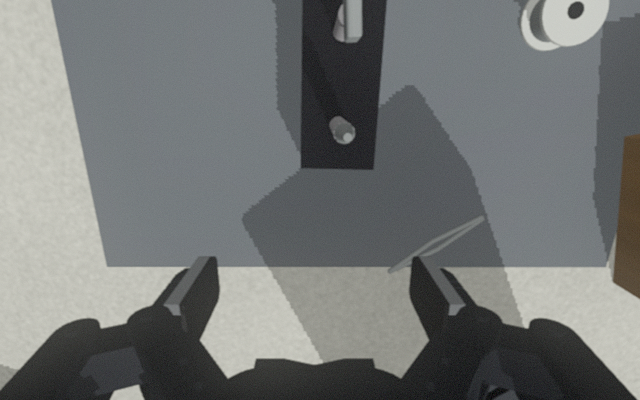

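View pics/w1c.png

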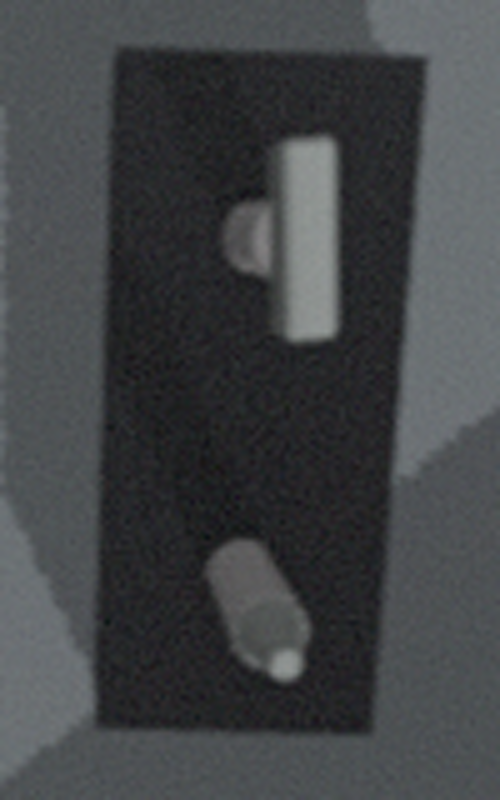

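```bash
python3 - <<'E'
from h import *
crop('w2',290,0,390,180,4.4,'w2c')
d=load('w1')
for n,a,b,z in [('tip',285,665,.13),('shoulder',270,632,.102),('base',238,566,.045),('r',117,48,.045),('r',427,58,.045),('r',372,733,.045),('r',97,727,.045),('fan',310,237,.13)]:
    print(n,px(d,300+a/5-.4,50+b/5-.4,z).round(4))
E
```

```text
tip [ 0.4914 -0.2897  0.13  ]
shoulder [ 0.4916 -0.2897  0.102 ]
base [ 0.4902 -0.2867  0.045 ]
r [ 0.4593 -0.1685  0.045 ]
r [ 0.5292 -0.1705  0.045 ]
r [ 0.5256 -0.3297  0.045 ]
r [ 0.4557 -0.3282  0.045 ]
fan [ 0.4928 -0.2088  0.13  ]
```

View pics/w2c.png

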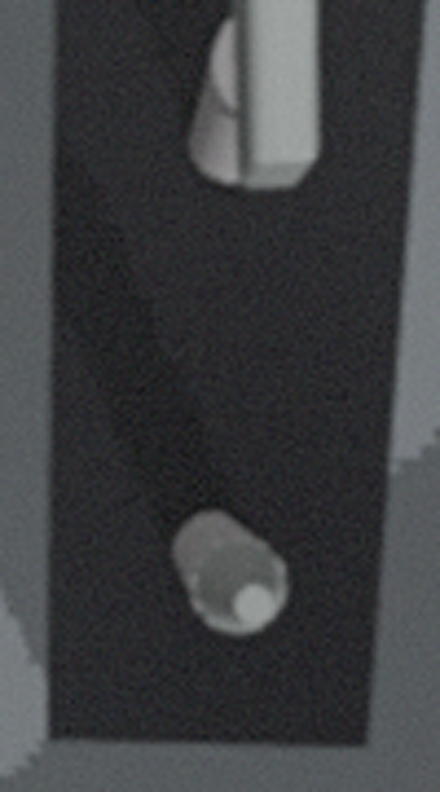

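```bash
python3 - <<'E'
from h import *
d=load('w2')
for n,a,b,z in [('tip',254,602,.13),('shoulder',240,585,.102)]:
    print(n,px(d,290+a/4.4-.4,b/4.4-.4,z).round(4))
q=[0,np.cos(-.01),np.sin(-.01),0]
grip(0.05,30)
goto([0.4914,-0.2895,0.16],q)
hit=move_linear([0.4914,-0.2895,0.071],max_speed=.08,max_force=12)
s=sense(); print(hit,s['clock'],s['eef_pos'],s['ft_force'])
d=snap('wrist','w3')
E
```

```text
tip [ 0.4915 -0.289   0.13  ]
shoulder [ 0.4917 -0.2893  0.102 ]
False 6.0 [ 0.49189611 -0.28984815  0.0717964 ] [-0.60166044  0.00706381 -0.2978844 ]
```

View pics/w3.png

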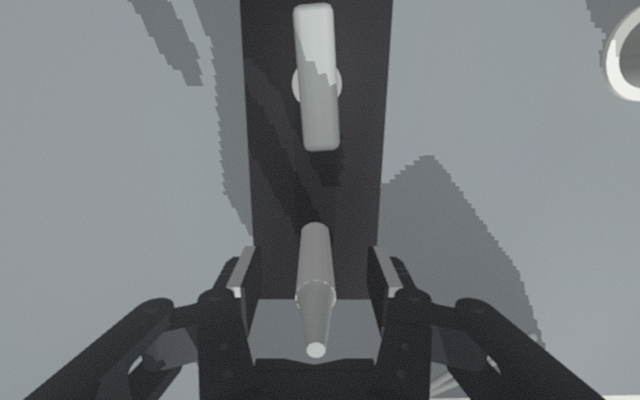

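```bash
python3 - <<'E'
from h import *
grip(0.0,80)
s=sense(); print(s['clock'],s['opening'],s['ft_force'],s['eef_pos'])
p=s['eef_pos']
print(move_linear([p[0],p[1],0.16],max_speed=.1,max_force=15))
s=sense(); print(s['clock'],s['opening'],s['ft_force'],s['eef_pos'])
a=0.09; q=[0,np.cos(a/2),np.sin(a/2),0]
goto([0.56,-0.16,0.22],q); goto([0.595,-0.095,0.22],q)
wait(.2)
d=snap('wrist','w4'); s=d['s']; print(s['clock'],s['opening'],s['ft_force'],s['eef_pos'])
snap('scene','scene1')
crop('scene1',240,110,400,270,4,'scene1c')
E
```

```text
6.4667 0.014008441833286206 [0.73644667 0.08990876 1.47404313] [ 0.49186514 -0.28977539  0.07159897]
False
7.5083 0.013469210039405497 [ 0.14637256 -0.58097146 -0.81502936] [ 0.49127466 -0.28939974  0.15895404]
8.7833 0.013977052699636115 [-0.23411377  0.27649918 -1.67533009] [ 0.59433162 -0.09641521  0.2193972 ]
```

View pics/w4.png

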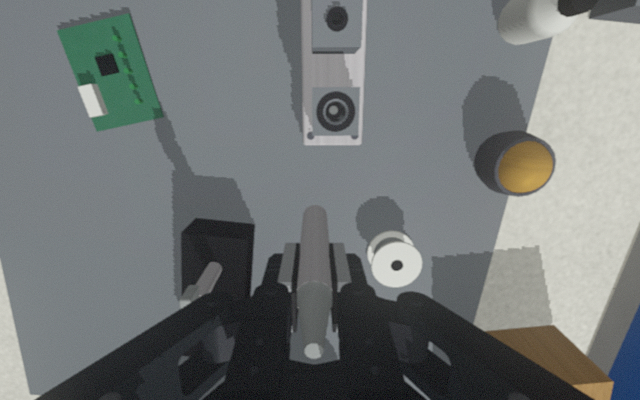

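View pics/scene1c.png

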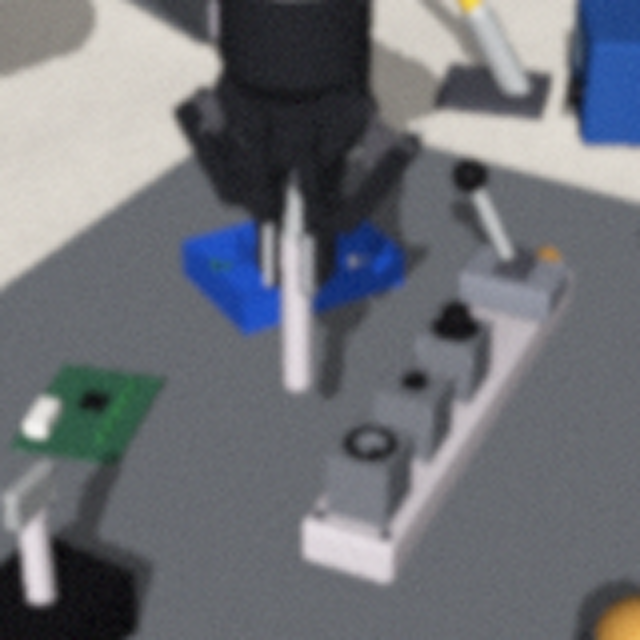

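```bash
python3 - <<'E'
from h import *
crop('w4',270,190,370,370,4.4,'w4c'); crop('w4',290,0,380,150,5,'w4p')
d=load('w4'); M=np.linalg.inv(d['tool_from_camera']); f=foc(d)
def pj(X):
    p=M[:3,:3]@np.array(X)+M[:3,3]; return p[:2]/p[2]*f+[d['cx'],d['cy']]
for n,X in [('foot',(0,0,.066)),('foot nearedge',(0,-.0055,.066)),('chamf top near',(0,-.008,.062)),('tip',(0,0,-.059)),('shoulder c',(0,0,-.031))]:
    p=pj(X); print(n,p.round(1),((p-[270,190]+.4)*4.4).round(0))
E
```

```text
foot [315.3 213.9] [201. 107.]
foot nearedge [315.3 206.3] [201.  73.]
chamf top near [315.3 204.6] [201.  66.]
tip [316.7 349.7] [207. 705.]
shoulder c [316.1 297.8] [205. 476.]
```

View pics/w4c.png

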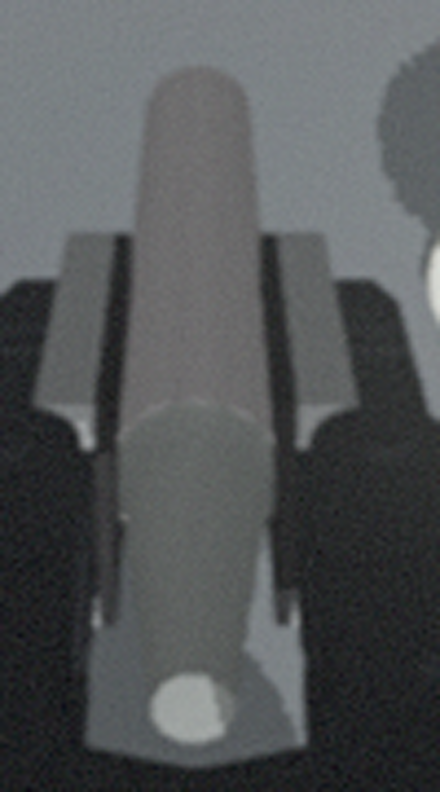

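View pics/w4p.png

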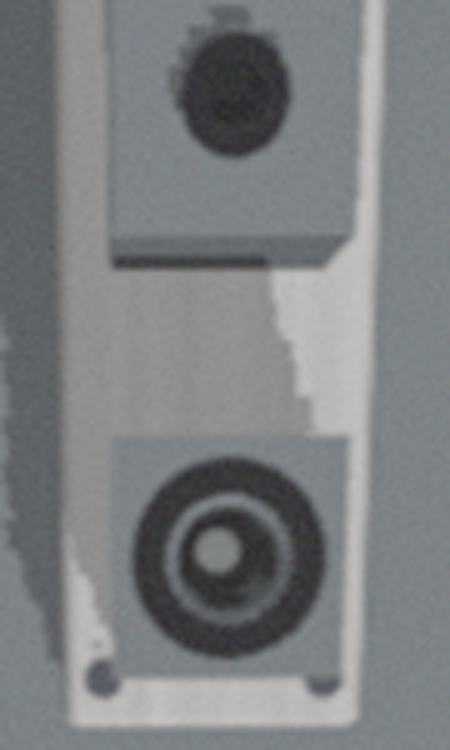

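```bash
python3 - <<'E'
from h import *
d=load('w4')
def P(n,a,b,z): print(n,px(d,290+a/5-.4,b/5-.4,z).round(4))
P('port',229,558,.075);P('inner',229,558,.075);P('small',234,94,.075)
for c in [(113,437),(350,437),(340,678),(113,678)]: P('c',*c,.075)
P('m',68,722,.03);P('m',356,722,.03);P('m',386,0,.03);P('m',55,0,.03)
print(px(d,335,105), px(d,327,90),px(d,350,130))
M=ext(d); c=-M[0].T@M[1]; print(c)
sc=load('scene1')
# port & ball & foot in scene crop
for n,a,b,z in [('port',370,443,.075),('small',415,381,.075),('ball',470,177,.13),('foot',297,387,d['s']['eef_pos'][2]-.066)]:
    print(n,px(sc,240+a/4-.4,110+b/4-.4,z).round(4))
E
```

```text
port [ 0.6058 -0.0309  0.075 ]
inner [ 0.6058 -0.0309  0.075 ]
small [0.599  0.0394 0.075 ]
c [ 0.5844 -0.0132  0.075 ]
c [ 0.6238 -0.0097  0.075 ]
c [ 0.6272 -0.0493  0.075 ]
c [ 0.5879 -0.0528  0.075 ]
m [ 0.5797 -0.0675  0.03  ]
m [ 0.6378 -0.0624  0.03  ]
m [0.6264 0.066  0.03  ]
m [0.5673 0.0608 0.03  ]
[ 0.60694616 -0.02660303  0.04218556] [ 0.59692049 -0.0145123   0.07611102] [ 0.61992539 -0.04537714  0.07604198]
[ 0.58692509 -0.01974426  0.36345296]
port [ 0.6081 -0.0341  0.075 ]
small [0.6013 0.0365 0.075 ]
ball [0.5541 0.2037 0.13  ]
foot [ 0.5973 -0.1002  0.1534]
```

```bash
python3 - <<'E'
from h import *
a=0.09; q=[0,np.cos(a/2),np.sin(a/2),0]
goto([0.6056,-0.031,0.175],q)
move_linear([0.6056,-0.031,0.158],max_speed=.05)
wait(.3)
d=snap('wrist','w5'); s=d['s']; print(s['clock'],s['ft_force'],s['eef_pos'],s['moment'])
snap('scene','scene2'); snap('top','top2')
crop('w5',260,150,380,270,5,'w5c')
crop('scene2',290,140,390,260,5,'scene2c')
for X in [(0.6058,-0.0309,.075)]:
    print(((proj(d,X)-[260,150]+.4)*5).round(0))
E
```

```text
10.0917 [ 0.77388575 -0.02127971 -1.06031949] [ 0.60577612 -0.03100605  0.15831511] [ 0.02560002 -0.0286188   0.0216686 ]
[278. 280.]
```

View pics/w5c.png

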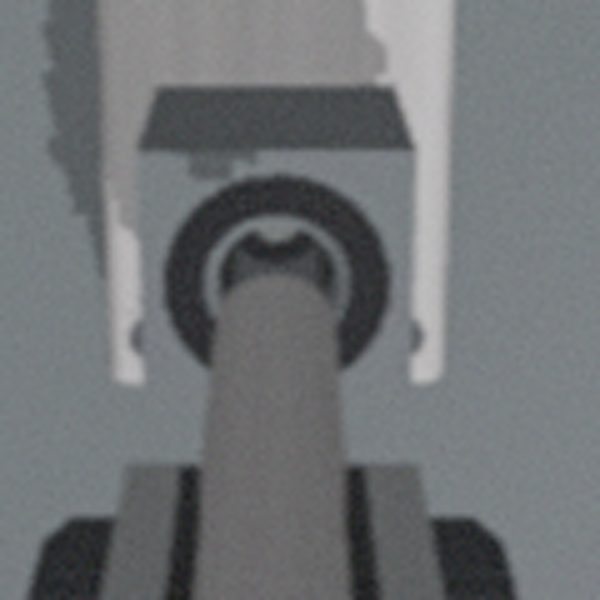

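View pics/scene2c.png

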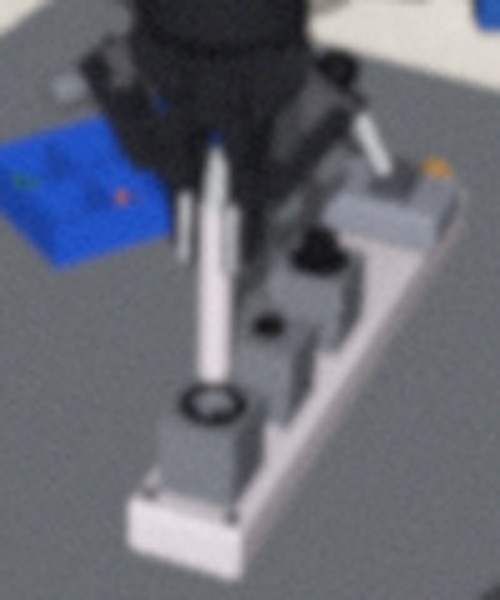

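```bash
cat > ins.py <<'E'
from h import *
f0=sense()['ft_force'].copy()
def step(z,F,sp=.01):
    p=[0.6056,-0.031,z]
    h=move_linear(p,max_speed=sp,max_force=F); s=sense()
    f=s['ft_force']; print(f"{s['clock']:.2f} z={s['eef_pos'][2]*1000:.2f} cmd={z*1000:.2f} depth={(0.141-s['eef_pos'][2])*1000:.1f} f={f.round(2)} xy={(s['eef_pos'][:2]*1000).round(2)} m={s['moment'].round(2)} {h}")
    return h,f[2],s
E
python3 - <<'E'
from ins import *
step(.145,8,.03)
for dz in range(2,25,2):
    h,f,s=step(.141-dz/1000,15)
    if h: break
E
```

```text
10.82 z=144.76 cmd=145.00 depth=-3.8 f=[ 0.13 -0.11 -1.46] xy=[605.51 -30.99] m=[-0.02 -0.03 -0.03] False
11.57 z=139.02 cmd=139.00 depth=2.0 f=[ 0.29  0.9  -0.79] xy=[605.62 -31.  ] m=[ 0.03 -0.    0.01] False
11.93 z=136.89 cmd=137.00 depth=4.1 f=[ 0.13 -0.06 -1.32] xy=[605.56 -30.99] m=[-0.02  0.03 -0.02] False
12.28 z=134.87 cmd=135.00 depth=6.1 f=[-0.48 -0.8   0.07] xy=[605.55 -31.02] m=[-0.02  0.02  0.02] False
12.62 z=132.86 cmd=133.00 depth=8.1 f=[ 0.92 -0.43 -1.1 ] xy=[605.55 -31.01] m=[-0.03 -0.06 -0.04] False
12.97 z=130.90 cmd=131.00 depth=10.1 f=[ 0.82 -0.44 -1.25] xy=[605.57 -31.01] m=[-0.02 -0.03 -0.01] False
13.32 z=129.20 cmd=129.00 depth=11.8 f=[ 0.47  0.17 -0.32] xy=[605.82 -31.1 ] m=[-0.12 -0.09  0.06] False
13.68 z=128.38 cmd=127.00 depth=12.6 f=[-0.88 -1.81  5.89] xy=[606.29 -31.2 ] m=[-0.15  0.23  0.02] False
14.03 z=126.82 cmd=125.00 depth=14.2 f=[-0.41 -0.4   6.54] xy=[606.71 -31.21] m=[-0.14  0.11 -0.02] False
14.38 z=123.65 cmd=123.00 depth=17.3 f=[1.16 0.17 3.53] xy=[606.29 -31.13] m=[-0.15 -0.26  0.01] False
14.72 z=120.85 cmd=121.00 depth=20.2 f=[ 1.38 -0.66  2.72] xy=[605.79 -31.03] m=[-0.18 -0.41  0.02] False
15.07 z=118.68 cmd=119.00 depth=22.3 f=[ 2.36 -0.28  3.17] xy=[605.58 -30.99] m=[-0.11 -0.54 -0.02] False
15.43 z=116.81 cmd=117.00 depth=24.2 f=[ 2.06 -1.32  2.31] xy=[605.57 -31.01] m=[-0.18 -0.52 -0.03] False
```

```bash
sed -i 's/0.6056,-0.031,z/0.6060,-0.031,z/' ins.py; python3 - <<'E'
from ins import *
dz=24.2
while dz<41:
    dz+=.7
    f=sense()['ft_force'][2]
    h,f,s=step(.141-dz/1000,15-max(f,0),.008)
    if h or f>11: break
E
```

```text
15.70 z=115.84 cmd=116.10 depth=25.2 f=[1.11 0.05 2.27] xy=[605.81 -30.98] m=[-0.16 -0.2   0.03] False
15.95 z=115.20 cmd=115.40 depth=25.8 f=[ 0.73 -1.12  2.82] xy=[605.86 -30.98] m=[-0.2  -0.19 -0.04] False
16.20 z=114.59 cmd=114.70 depth=26.4 f=[ 0.23 -0.97  3.11] xy=[605.94 -31.  ] m=[-0.2  -0.3  -0.02] False
16.45 z=113.93 cmd=114.00 depth=27.1 f=[ 0.46 -0.01  3.41] xy=[605.98 -31.  ] m=[-0.15 -0.19  0.02] False
16.70 z=113.24 cmd=113.30 depth=27.8 f=[ 1.19 -1.14  2.88] xy=[606.02 -30.98] m=[-0.14 -0.24 -0.02] False
16.95 z=112.53 cmd=112.60 depth=28.5 f=[ 1.35 -1.54  2.57] xy=[606.04 -31.  ] m=[-0.13 -0.3   0.01] False
17.20 z=111.82 cmd=111.90 depth=29.2 f=[ 1.27 -0.78  2.98] xy=[606.01 -30.99] m=[-0.13 -0.25 -0.02] False
17.45 z=111.11 cmd=111.20 depth=29.9 f=[0.69 0.37 3.77] xy=[606.   -30.98] m=[-0.14 -0.27  0.02] False
17.70 z=110.33 cmd=110.50 depth=30.7 f=[ 0.88 -1.15  3.43] xy=[605.97 -30.99] m=[-0.15 -0.27 -0.01] False
17.95 z=109.66 cmd=109.80 depth=31.3 f=[ 1.12 -1.08  1.96] xy=[605.98 -31.  ] m=[-0.17 -0.24 -0.05] False
18.20 z=108.98 cmd=109.10 depth=32.0 f=[ 1.05 
[... 204 characters left out ...]
=[ 2.44 -0.77  2.86] xy=[605.99 -31.  ] m=[-0.15 -0.29 -0.03] False
18.95 z=107.01 cmd=107.00 depth=34.0 f=[ 1.07 -0.01  4.38] xy=[605.99 -31.  ] m=[-0.17 -0.16  0.  ] False
19.20 z=106.35 cmd=106.30 depth=34.6 f=[0.6  0.12 4.76] xy=[606.02 -31.  ] m=[-0.17 -0.14 -0.07] False
19.45 z=105.72 cmd=105.60 depth=35.3 f=[ 1.87 -0.39  4.63] xy=[606.06 -31.  ] m=[-0.18 -0.16  0.01] False
19.70 z=105.67 cmd=104.90 depth=35.3 f=[-0.75 -0.67  7.93] xy=[606.15 -31.04] m=[-0.06  0.2   0.03] False
19.95 z=105.64 cmd=104.20 depth=35.4 f=[-2.12  0.62  9.99] xy=[606.27 -31.09] m=[-0.09  0.45 -0.01] False
20.20 z=105.64 cmd=103.50 depth=35.4 f=[-2.05 -1.33 12.57] xy=[606.43 -31.1 ] m=[-0.07  0.68 -0.02] False
```

```bash
python3 - <<'E'
from ins import *
step(.1029,6,.008); step(.1025,6,.008)
for i in range(5):
    wait(.1); s=sense(); print(s['ft_force'].round(2),s['eef_pos'][2],s['opening'])
d=snap('wrist','w6'); snap('scene','scene3')
E
```

```text
20.45 z=105.59 cmd=102.90 depth=35.4 f=[-4.35 -0.49 15.21] xy=[606.53 -31.15] m=[-0.04  0.87  0.01] False
20.70 z=105.55 cmd=102.50 depth=35.4 f=[-4.64  0.09 16.99] xy=[606.58 -31.17] m=[-0.04  1.08  0.01] False
[-4.   -0.3  16.46] 0.10557240587686675 0.013667817330627352
[-4.92 -0.18 16.89] 0.10555656223544983 0.013787867624688602
[-4.9  -0.03 16.32] 0.10553510713475862 0.013661903868718883
[-6.33 -0.4  17.28] 0.10556903368227223 0.014005652320906068
[-5.16  0.74 16.34] 0.10555907613665697 0.013967603660306022
```

View pics/w6.png

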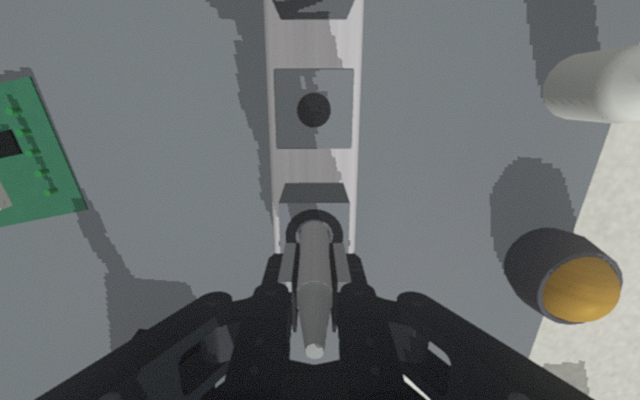

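```bash
python3 - <<'E'
from ins import *
step(.1055,30,.02); wait(.1)
grip(0.05,30)
s=sense();print(s['clock'],s['ft_force'],s['opening'],s['eef_pos'])
p=s['eef_pos']
print(move_linear([.6060,-.031,0.26],max_speed=.15,max_force=10))
a=0.09; q=[0,np.cos(a/2),np.sin(a/2),0]
goto([0.55,0.03,0.28],q)
d=snap('wrist','w7'); print(d['s']['clock'],d['s']['ft_force'],d['s']['eef_pos']);snap('scene','scene4')
crop('scene4',240,110,400,270,4,'scene4c')
E
```

```text
21.60 z=105.67 cmd=105.50 depth=35.3 f=[-0.23 -1.07  4.85] xy=[606.07 -31.02] m=[-0.14 -0.02  0.01] False
22.1417 [-0.13056586  0.29815411  0.17780667] 0.049779532541414276 [ 0.60552946 -0.03085587  0.10479874]
False
23.7583 [ 0.10308653 -0.15754751  0.25545815] [0.54943475 0.03055096 0.2794449 ]
```

View pics/w7.png

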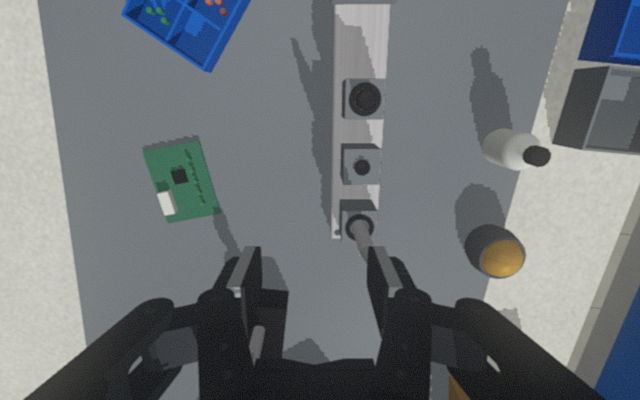

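View pics/scene4c.png

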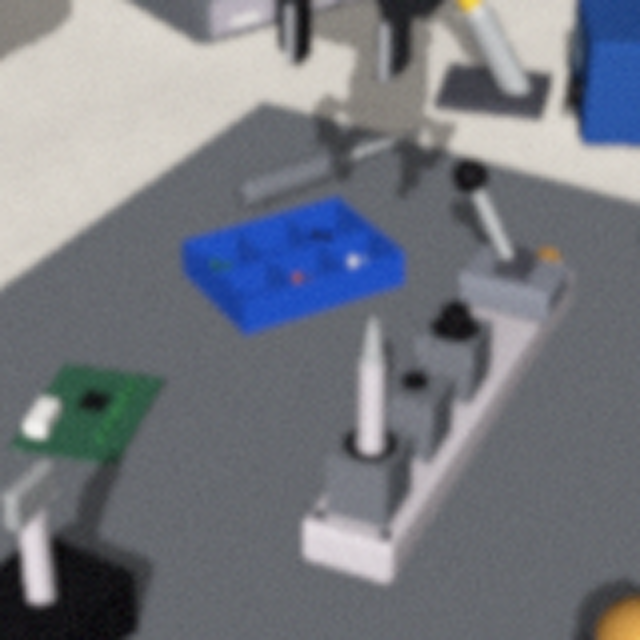

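```bash
python3 - <<'E'
from h import *
a=0.09; q=[0,np.cos(a/2),np.sin(a/2),0]
d=load('top0')
goto([0.56,0.14,0.28],q); wait(.1)
d=snap('wrist','w8'); print(d['s']['clock'],d['s']['eef_pos']); snap('top','top4')
crop('w8',220,20,420,220,4,'w8c')
E
```

```text
24.475 [0.56028493 0.13896812 0.27937344]
```

View pics/w8.png

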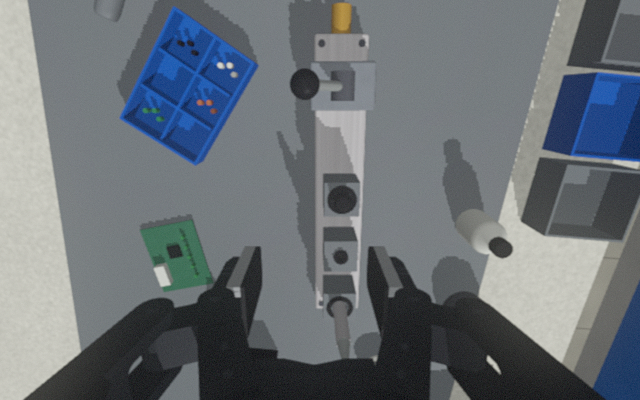

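View pics/w8c.png

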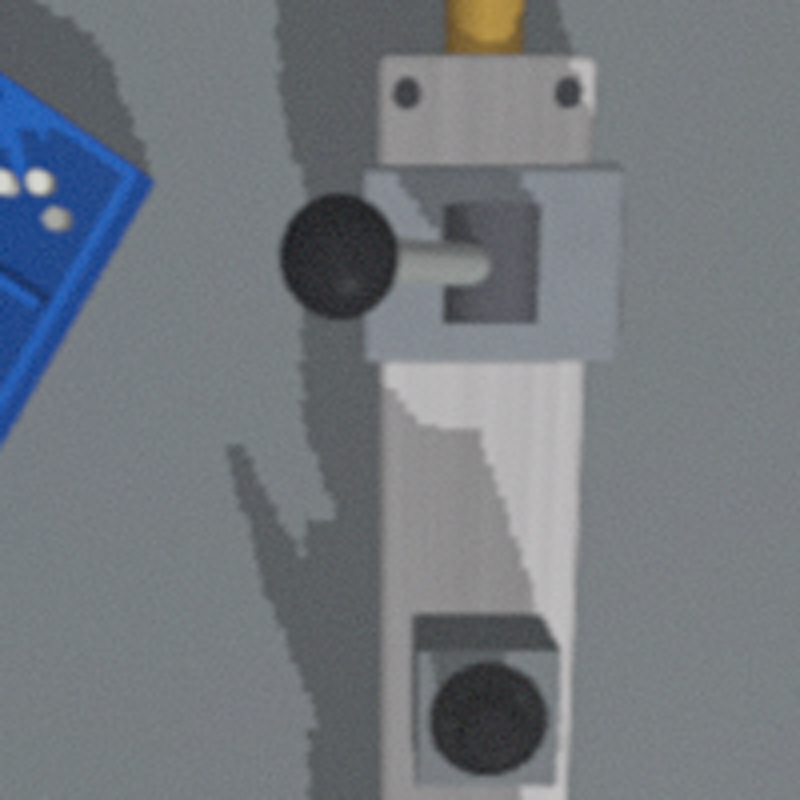

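```bash
python3 - <<'E'
from h import *
d=load('w8'); W=cloud(d)
U=lambda a,b:(220+a/4-.4,20+b/4-.4)
def P(n,a,b,z=None): print(n,px(d,*U(a,b),z).round(4))
P('ball',340,257,.125);P('balltop',340,257);
for c in [(380,57),(597,60)]: P('bar end',*c,.03)
P('housing top',400,220);P('h2',590,300)
z=.056
for c in [(365,170),(622,170),(615,360),(367,360)]: P('hous',*c,z)
P('rod base',485,265,.052);P('plug',488,718,.093)
# port origin
y=np.array([-.092,.9958]);x=np.array([.9958,.092]); port=np.array([.6060,-.031])
for yy in (205,250,275,135,65): print(yy, port+y*yy/1000)
# ball fit sphere from depth
b=px(d,*U(340,257)); m=np.linalg.norm(W-b,axis=-1)<.02
Q=W[m]; Q=Q[Q[:,2]>.12]
from scipy.optimize import least_squares
r=least_squares(lambda c:np.linalg.norm(Q-c,axis=1)-.013,b-[0,0,.013]); print('sphere',r.x,len(Q),np.abs(r.fun).mean())
rel=(r.x[:2]-port); print('manifold rel port',rel@x,rel@y)
# tip height of nozzle from top4 and scene4 cams
t=load('top4'); crop('top4',310,150,360,200,10,'top4c')
E
```

```text
ball [0.5435 0.2243 0.125 ]
balltop [0.5439 0.2239 0.1369]
bar end [0.5473 0.2792 0.03  ]
bar end [0.6061 0.2837 0.03  ]
housing top [0.5563 0.2368 0.0567]
h2 [0.6086 0.2214 0.0566]
hous [0.5461 0.2481 0.056 ]
hous [0.6126 0.254  0.056 ]
hous [0.6176 0.2066 0.056 ]
hous [0.5508 0.2007 0.056 ]
rod base [0.5801 0.2278 0.052 ]
plug [0.5906 0.114  0.093 ]
205 [0.58714  0.173139]
250 [0.583   0.21795]
275 [0.5807   0.242845]
135 [0.59358  0.103433]
65 [0.60002  0.033727]
sphere [0.54364613 0.22441209 0.12348937] 747 0.0003950511186176799
manifold rel port -0.03859407321999295 0.26007591830324034
```

View pics/top4c.png

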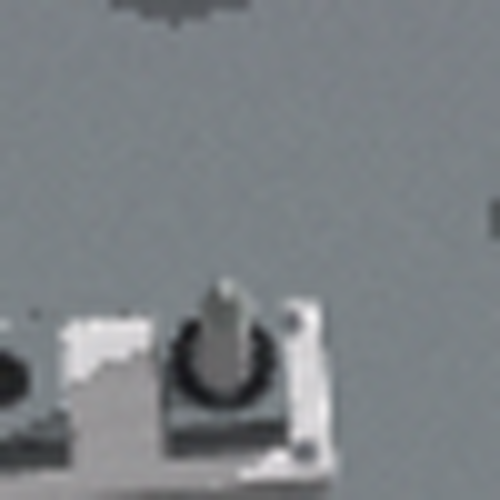

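```bash
python3 - <<'E'
from h import *
a=0.092; q=[0,np.cos(a/2),np.sin(a/2),0]
x=np.array([np.cos(a),np.sin(a)]); piv=np.array([.5817,.2279])
P=lambda s,z:[*(piv+s*x),z]
grip(0,30)
goto(P(-.09,.19),q)
print(move_linear(P(-.09,.113),max_speed=.1,max_force=8)); wait(.1)
for s,F in [(-.06,6),(-.045,6),(-.03,7),(-.015,7),(-.005,7),(0,7),(.004,7),(.008,7),(.012,7),(.016,7)]:
    h=move_linear(P(s,.113),max_speed=.04,max_force=F); st=sense()
    print(f"{st['clock']:.2f} s={s} act={(st['eef_pos'][:2]-piv)@x:.4f} f={st['ft_force'].round(2)} {h}")
    if h: break
snap('scene','scene5'); snap('wrist','w9'); crop('scene5',280,110,400,230,5,'scene5c')
E
```

```text
False
27.40 s=-0.06 act=-0.0625 f=[ 0.17 -0.17  0.14] True
```

View pics/scene5c.png

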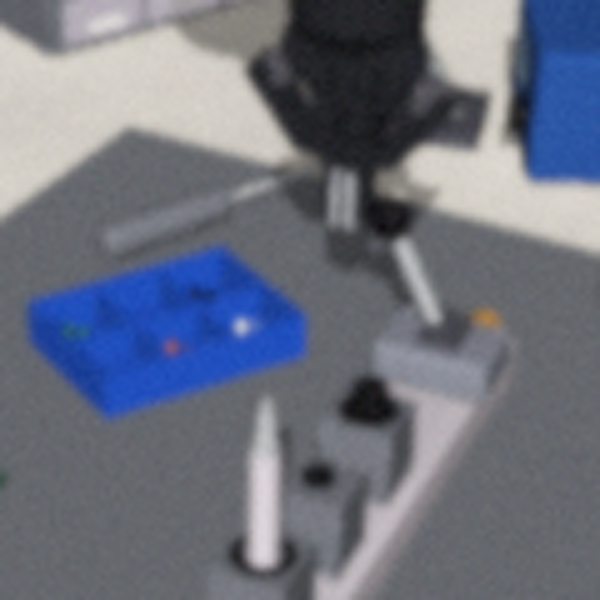

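View pics/w9.png

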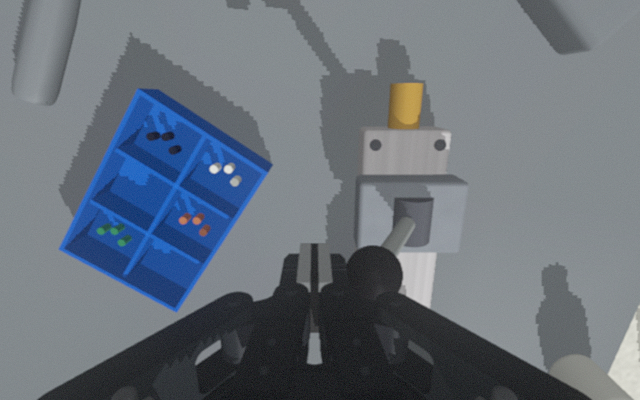

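```bash
python3 - <<'E'
from h import *
a=0.092; x=np.array([np.cos(a),np.sin(a)]); piv=np.array([.5817,.2279])
P=lambda s,z:[*(piv+s*x),z]
n=0
s=-.0625
while s<.02:
    s+=.006 if s<0 else .003
    h=move_linear(P(s,.113),max_speed=.025,max_force=9); st=sense()
    ac=(st['eef_pos'][:2]-piv)@x; f=st['ft_force']
    print(f"{st['clock']:.2f} s={s:.4f} act={ac:.4f} f={f.round(2)} {h}")
    if h or -f[0]>6: break
snap('scene','scene6'); snap('wrist','w10'); crop('scene6',280,110,400,230,5,'scene6c')
E
```

```text
27.93 s=-0.0565 act=-0.0562 f=[ 0.18 -0.27 -0.73] False
28.32 s=-0.0505 act=-0.0501 f=[-0.1   0.31  0.13] False
28.72 s=-0.0445 act=-0.0442 f=[0.54 0.14 0.  ] False
29.11 s=-0.0385 act=-0.0382 f=[-0.17 -0.04 -0.87] False
29.50 s=-0.0325 act=-0.0322 f=[ 0.51 -0.25  0.58] False
29.89 s=-0.0265 act=-0.0262 f=[-0.11  0.29  0.45] False
30.28 s=-0.0205 act=-0.0203 f=[ 0.42  0.41 -0.22] False
30.68 s=-0.0145 act=-0.0143 f=[ 0.4   0.28 -0.13] False
31.07 s=-0.0085 act=-0.0083 f=[-0.16  0.1  -0.09] False
31.46 s=-0.0025 act=-0.0022 f=[ 0.65 -0.03 -0.14] False
31.85 s=0.0035 act=0.0038 f=[-0.5   0.39  0.15] False
32.12 s=0.0065 act=0.0067 f=[-0.02 -1.38  0.36] False
32.38 s=0.0095 act=0.0097 f=[-0.18 -0.34  0.57] False
32.65 s=0.0125 act=0.0127 f=[-0.21  1.42  0.29] False
32.86 s=0.0155 act=0.0128 f=[-2.54 -0.38  2.27] True
```

View pics/scene6c.png

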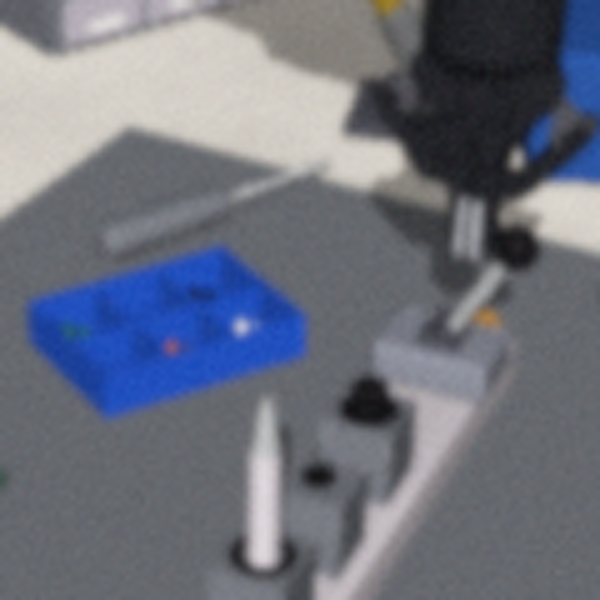

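View pics/w10.png

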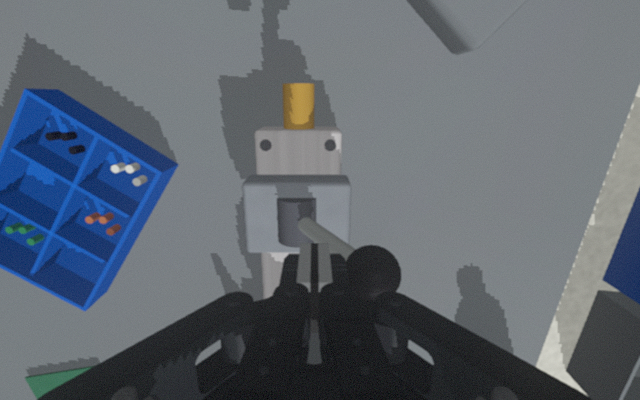

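```bash
python3 - <<'E'
from h import *
a=0.092; q=[0,np.cos(a/2),np.sin(a/2),0]; x=np.array([np.cos(a),np.sin(a)]); piv=np.array([.5817,.2279])
P=lambda s,z:[*(piv+s*x),z]
for s in (.0140,.0150,.0160):
    h=move_linear(P(s,.113),max_speed=.01,max_force=7); wait(.1); st=sense()
    ac=(st['eef_pos'][:2]-piv)@x; f=st['ft_force']
    print(f"{st['clock']:.2f} s={s:.4f} act={ac:.4f} f={f.round(2)} {h}")
    if h or -f[0]>5: break
move_linear(P(-.02,.113),max_speed=.08); move_linear(P(-.02,.25),max_speed=.15)
goto([0.56,0.14,0.28],q); wait(.1)
d=snap('wrist','w11'); snap('scene','scene7'); snap('top','top7'); print(d['s']['clock'])
W=cloud(d); est=np.array([*(piv+.04*x),.1215]); m=np.linalg.norm(W-est,axis=-1)<.022
Q=W[m]; Q=Q[Q[:,2]>.118]
from scipy.optimize import least_squares
r=least_squares(lambda c:np.linalg.norm(Q-c,axis=1)-.013,est,loss='soft_l1',f_scale=.001); b=r.x; u=(b[:2]-piv)@x
print('ball',b,len(Q),u,'lean',np.arctan2(u,b[2]-.052),'lean0',np.arctan2(-.0383,.0715))
E
```

```text
33.45 s=0.0140 act=0.0128 f=[-5.26 -1.2  -1.69] False
35.6417
ball [0.62000311 0.23163771 0.12345391] 761 0.03848450952943359 lean 0.4940425728915853 lean0 -0.4917703636463932
```

View pics/w11.png

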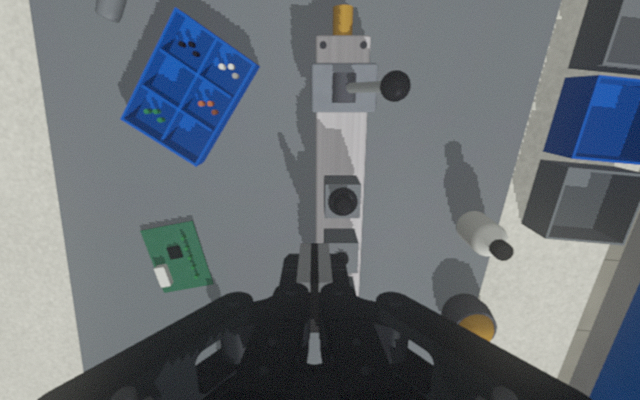

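View pics/scene7.png

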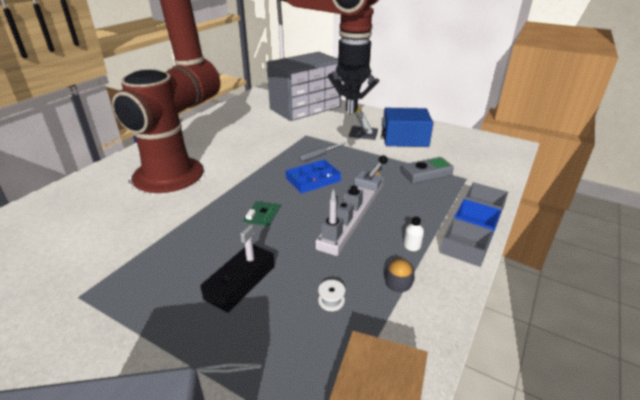

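View pics/top7.png

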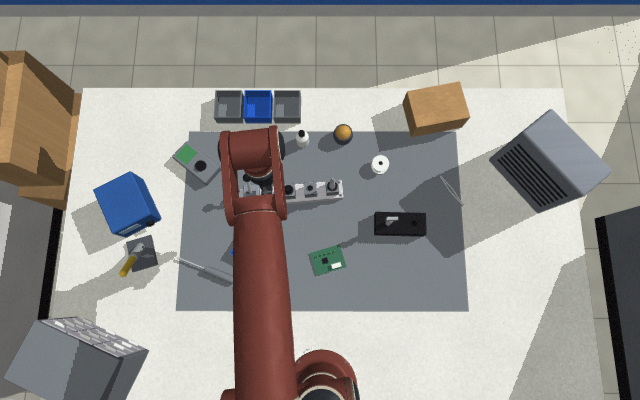

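```bash
python3 - <<'E'
from h import *
for n in ('scene4','scene7'):
    d=load(n)
    for z in (.160,.1646,.170): print(n,z,((proj(d,(.609,-.0348,z))-[300,180]+.4)*8).round(0))
crop('scene4',300,180,370,255,8,'s4t'); crop('scene7',300,180,370,255,8,'s7t')
a=cv2.imread('pics/s4t.png');b=cv2.imread('pics/s7t.png'); cv2.imwrite('pics/cmp.png',cv2.resize(np.hstack([a,b]),(790,423)))
A=load('scene4')['img'].astype(int)[180:255,300:370];B=load('scene7')['img'].astype(int)[180:255,300:350]
print(np.abs(A[:,:50]-B).mean())
# depth-based tip
for n in('top4','scene7','scene4'):
    d=load(n);W=cloud(d); m=(np.hypot(W[...,0]-.607,W[...,1]+.033)<.012)&(W[...,2]>.1); print(n,np.nanmax(W[m][:,2]),m.sum(),np.median(W[m],0))
E
```

```text
scene4 0.16 [267.  93.]
scene4 0.1646 [268.  79.]
scene4 0.17 [268.  64.]
scene7 0.16 [267.  93.]
scene7 0.1646 [268.  79.]
scene7 0.17 [268.  64.]
2.4032
top4 0.167220526869563 38 [ 0.60017444 -0.03234145  0.13849415]
scene7 0.16375707825282165 140 [ 0.60935914 -0.03731495  0.12861009]
scene4 0.164600710648863 139 [ 0.60974044 -0.03723997  0.1294343 ]
```

View pics/cmp.png

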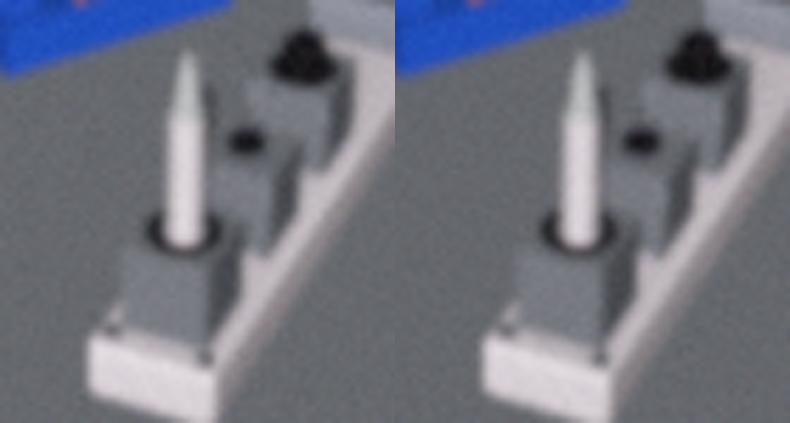

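The nozzle stands upright and hasn't moved between the two frames. Its tip is about 0.164 m up, against 0.1646 m expected when fully home. Nothing is touching the robot, so I'm handing the job in.

```bash
python3 - <<'E'
from h import *
print(job_done()); s=sense(); print(s['clock'],s['ft_force'])
E
```

```text
the job is handed in; nothing more can be done
None
the job is handed in; nothing more can be done
```

The round-tip nozzle is seated in the large open fitting and the valve lever is at its open end. I handed the job in at about 36 s; no verdict is reported.

- **Nozzle:** The seal gave way at about 12–16 mm, at roughly 8 N. The tube then slid on with about 4–5 N of drag, and I felt the pin at about 34 mm. It hit the hard stop at 35.4 mm, where I held about 17 N for half a second. That is about 12 N beyond the drag and under the 25 N limit. I eased off the push before letting go.
- **Lever:** I pushed it across until it stopped, and it did not move under a further 5 N. The ball measured 0.986 rad from where it started.
- **Last checks:** The tip is about 0.164 m above the table, against 0.1646 m expected when home, and it had not moved after release or during the lever swing. The top camera's depth gave 0.167 m, but from few and scattered pixels, so I gave it less weight. The fan nozzle is still in the rack. In the final pictures the other items look where they were; the tray is mostly hidden by the arm in the top view but visible in the others. The robot was clear of everything.
- **Early stop:** The first touch on the lever ball tripped the 6 N guard from the bump. I carried on more slowly after that.

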